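Hold a neck heel block home in the sprung drilling jig

TASK

Pick up the wooden heel block that has a tongue on one end, lay it flat in the channel of the drilling jig with the tongue towards the sprung plunger, and push it gently along until the tongue has driven the plunger back and the block's shoulders sit firmly against the two steel stops. The spring pushes the block out again if you let go, so finish while still holding it there, pressed home, ready for drilling. Leave the other things on the bench where they are.

Things in the scene. Friction and masses are not known exactly. Their poses are not given: they have to be found in the camera images.
- heel_block: Pale wooden block to load, 0.11-0.22 kg, lying flat. Body 110 (x) x 40 (y) x 44 mm high, plus a tongue on its +x end: 28 long, 18 wide, 6 to 34 mm above the underside. Origin: centre of the 110 mm body's underside; shoulders at x = +55, tongue's end at +83, plain end at -55 mm. Grip across the 40 mm width, fingertips 14 mm or more above the underside (to clear the jig's fences)
- shoulder (a point): Point on the heel block: in the plane of the two shoulders, middle of the width, at the underside (x = +55 mm, y = 0, z = 0 of the block); axes as the block
- jig: Drilling jig, fixed. Wooden base 280 (x) x 110 (y) x 15 mm thick; origin: centre of its underside, on the bench; the block is pushed along +x. Channel along x, its floor the base's top (z = 15 mm), between two fences: inner faces at y = +-23 mm, 12 wide, 10 high (top z = 25 mm), from x = -135 to +35 mm. Dark plunger housing at x = 100 to 136 mm, 70 mm wide, top z = 56 mm
- stops: Hard stop, fixed on the jig: two steel cheeks side by side, each 25 (x) x 36 (y) x 43 mm high (top at jig z = 58 mm), with a 26 mm gap between (jig y = -13 to +13) that the tongue enters. Their faces towards the channel are at jig x = +45 mm. Origin: on the channel floor midway between the cheeks (jig x = 57.5 mm); axes as the jig
- stop_face (a point): Point midway between the two cheeks in the plane of their stop faces, on the channel floor (jig x = 45, y = 0, z = 15 mm); axes as the jig. Block fully home: point shoulder at this point, block x along jig x, i.e. block origin at jig x = -10 mm, z = 15 mm
- plunger (a joint): Spring plunger's travel along jig +x, in m: 0 fully out, 0.020 when the block is fully home (it could go to 0.030). Spring force on the block about 3 N at first touch, 9 N at home, so the hand must push with 9 N plus sliding friction (0.5 to 3 N), and some more to bear on the stops
- plunger_nose (a point): Centre of the plunger's brass nose face, 20 mm wide x 24 mm high, 20 mm above the channel floor; fully out it is at jig x = +53 mm (8 mm inside the gap between the cheeks). The tongue first touches it when the block's origin is at jig x = -30 mm
- plain_block: Spare wooden block without a tongue, 130 x 40 x 44 mm, a bystander; origin at the centre of its underside
- glue_bottle: White bottle, 44 mm across, 130 mm high, standing; bystander; origin at the centre of its foot
- screwdriver: Screwdriver lying on the bench, bystander
- screw_bowl: Small steel bowl, 80 mm across, 35 mm high, bystander
- sanding_block: Cork sanding block 100 x 60 x 35 mm, bystander
- hammer: Hammer lying on the bench, bystander
- glue_brush: Brush lying on the bench, bystander
- bar_clamp: Bar clamp lying on the bench, 260 mm long, bystander
Not all that is in view belongs to the job. Leave any turquoise look-alike of the heel_block alone.

How it is judged:
On the way, in this order (a step that is already met when the one before it is completed fails the run):
1. the heel block is lifted clear of the bench in the fingers (height (world z) of heel_block above 0.03 m and contact force between heel_block and the fingers above 2 N), for 0.1 s.
2. the heel block lies flat in the jig's channel, tongue towards the plunger (x of shoulder in the frame of stop_face between -0.1 and 0.003 m and y of shoulder in the frame of stop_face between -0.007 and 0.007 m and z of shoulder in the frame of stop_face between -0.004 and 0.004 m and angle between the x axis of heel_block and the x axis of jig, either way round below 0.08 rad and angle between heel_block's own z axis and vertical below 0.08 rad), for 0.1 s.
At the end, for the whole second after the job is handed in: Heel block flat in the channel (underside within 4 mm of the floor, tilt and yaw within 0.08 rad, 7 mm sideways), shoulders within 2 mm of the stops, plunger back 17 mm or more, bearing on the stops with 1.5 to 40 N, at rest, fingers still pressing on it (over 3 N) (x of shoulder in the frame of stop_face between -0.002 and 0.003 m and y of shoulder in the frame of stop_face between -0.007 and 0.007 m and z of shoulder in the frame of stop_face between -0.004 and 0.004 m and angle between the x axis of heel_block and the x axis of jig, either way round below 0.08 rad and angle between heel_block's own z axis and vertical below 0.08 rad and value of joint plunger above 0.017 m and contact force between heel_block and stops between 1.5 and 40 N and contact force between heel_block and the fingers above 3 N and linear speed of heel_block below 0.01 m/s); the arm keeps its last pose, push and grip.
It fails at once if the block is rammed against the stops (over 60 N) (contact force between heel_block and stops above 60 N).
It fails at once if one of the other things on the bench is shifted by more than 3 cm (distance of any of plain_block, glue_bottle, screwdriver, screw_bowl, sanding_block, hammer, glue_brush, bar_clamp from where it was at the start of the episode above 0.03 m).
It also fails if it takes over 45 s, if anything falls off the work surface, if the arm or the gripper's body presses on something with over 40 N, if the wrist force passes 120 N, or if a joint passes its speed limit or range.

ROBOT

A 7-joint arm with a two-finger parallel gripper is mounted at the origin on the work surface. World frame = base frame: x ahead of the robot, y to its left, z up, the work surface at z = 0. Lengths are in m, angles in rad, forces in N, time in s.
With the tool pointing down it reaches from about 0.35 to 0.9 m from the base axis. Payload 7.2 kg.
Tool frame: the origin (TCP) lies at the very end of the fingers, on their centre line; the grasp point (between the pads) lies bot.grip_depth behind it (bot.grip_depth is the distance from the TCP to the grasp point, in m); z points along the fingers, y is the direction in which the jaws open and shut (so a half turn about z gives the same grasp; the last joint's range is limited). The gripper opens to 88 mm and grips with 3 to 60 N. Pads are 20 mm wide; open, the fingers measure 115 mm over their backs; the gripper's body (75 mm by 178 mm) begins 61 mm behind the grasp point.
Start: joints at [1.082, 0.411, -0.013, 1.596, 0.006, 1.134, -0.082], TCP at [0.255, -0.57, 0.188] pointing down, gripper open.
Joint ranges: [-2.95, 2.95], [-0.29, 1.99], [-1.47, 1.44], [0.14, 2.54], [-1.03, 4.17], [0.13, 1.85], [-2.86, 2.86]. Speed limits (rad/s): [2.39, 2.39, 3.01, 3.01, 3.14, 3.14, 3.14].

INTERFACE

Orientations are given as a unit quaternion [x, y, z, w].
In Python, from plant import bot gives the robot as it stands.
- The arm moves only by the tool arm_command, never from a script. Its argument "plan" is a list of rows, each a list of 2 entries, a list of its own where there are three numbers: the shift along the tool's x, y, z as a fraction of full scale, then the turn about the tool's z as a fraction of full scale. A call has 1 to 12 rows; each row is the pose to reach, as a shift and turn from the pose measured when the call began, along the tool's axes at that moment, turning the shorter way round; what a row does not reach only later rows make up. Full scale, the value 1, is 0.3 m for a shift and 180 degrees for a turn. A row lasts 1/8 s, in which the tool goes at most 62.5 mm and 10.7 degrees, less where a joint would pass 70% of its speed; a pose out of reach is approached as far as the arm can. A call with a number of a shift or a turn outside -1 to 1 is refused whole. A call with a gripper value outside its range is refused whole. "jaw" is the opening in per cent of the stroke, from 0 (shut) to 100 (fully open), set as the call begins (left out, the last holds). The fingers move at their own pace and stop on an object; the grip force is fixed at half the most. Time passes only in rows, so rows that repeat a pose let the fingers close. It gives the time, the measured TCP pose, the force and the opening at its end, in the units of the state.
- bot.read_state(): the state, without advancing time (a new reading comes with each control period).
- bot.grab_frame(name): name is "scene" or "top" or "wrist"; returns the picture (480x640x3 uint8, red, green, blue); there is no depth.
- bot.get_calibration(name): a dict with "fx", "fy", "cx", "cy" (pixels), "D" ([k1, k2, p1, p2, k3] as OpenCV has them; the pictures are not rectified), "rvec" (rotation vector, rad) and "tvec" (3), from world to camera coordinates, as OpenCV has them. Camera axes: x right, y down, z forward; pixel columns grow to the right and rows downward; lengths in m; the calibration is good to about 2 mm. A picture is of the moment at which its call begins: read the wrist's pose just before it. get_calibration takes no time and is no camera call; for the wrist camera it gives the pose at the moment of the call.
- bot.close_job(): hands the job in, once; it reports no verdict.
The state is a dict: "t": time; "joint_pos": joint angles; "joint_vel": joint speeds; "tau": joint torques, N m; "ee_pos": TCP position; "ee_rot": TCP orientation; "ft_force": force on the tool from outside, world axes, zero at the start; "ft_torque": the same for the moment, N m; "grip_width": finger opening in m.
Only numpy, scipy, OpenCV 4.12 (cv2) and the standard library are available. Lean on these libraries where they do the work, as an engineer would, in place of code of your own. Each camera call takes 0.05 s, during which the arm holds its last target.

## Working session

There is one attempt and no reset: what is moved stays moved. The work goes in short steps, Python scripts to look and compute and a tool call to move; the robot and the scene stay as the last step left them, time stands still between calls to the robot, and variables do not carry over. Pictures are saved under pics/ and viewed, and the job is handed in when it is done.

Besides the shell and the picture viewer there is one more tool, called after "Call:" as name([rows], argument=value, ...), one row to a line, values as JSON. arm_command: Moves the arm, as the interface text tells. Its arguments: {"type":"object","properties":{"plan":{"type":"array","items":{"type":"array"}},"jaw":{"type":"number"}},"required":["plan"]}

```bash
mkdir -p pics && python3 - <<'E'
from plant import bot
import cv2
s=bot.read_state()
print({k:s[k] for k in('t','ee_pos','ee_rot','ft_force','grip_width')},bot.grip_depth)
for n in('top','scene'):
    cv2.imwrite(f'pics/{n}0.png',bot.grab_frame(n)[:,:,::-1]); print(n,bot.get_calibration(n))
E
```

```text
{'t': 0.0, 'ee_pos': array([ 0.25503483, -0.56997928,  0.18723027]), 'ee_rot': array([ 9.77943906e-01,  2.08866184e-01, -2.25259269e-04, -7.63875575e-04]), 'ft_force': array([ 0.54367438,  0.04789624, -0.70738144]), 'grip_width': 0.08798649474162473} 0.0187
top {'fx': 493.8696254487313, 'fy': 493.8696254487313, 'cx': 314.235462866702, 'cy': 243.2199862482838, 'D': array([-0.01742681,  0.        ,  0.        ,  0.        ,  0.        ]), 'rvec': array([ 2.06009922, -2.16805172,  0.23236344]), 'tvec': array([-0.06485295,  0.5816713 ,  1.58834079])}
scene {'fx': 457.5515269521186, 'fy': 457.5515269521186, 'cx': 313.8931630237992, 'cy': 240.2672521400796, 'D': array([-0.01942909,  0.        ,  0.        ,  0.        ,  0.        ]), 'rvec': array([ 2.39492718,  0.75852595, -0.26878642]), 'tvec': array([-0.39417473, -0.27310078,  1.63045767])}
```

View pics/top0.png

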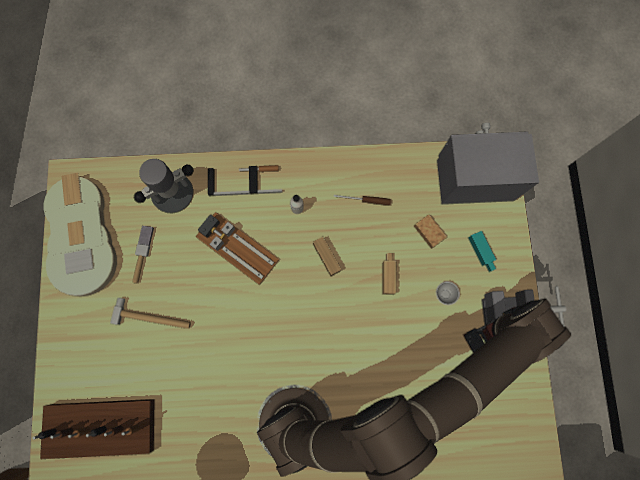

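View pics/scene0.png

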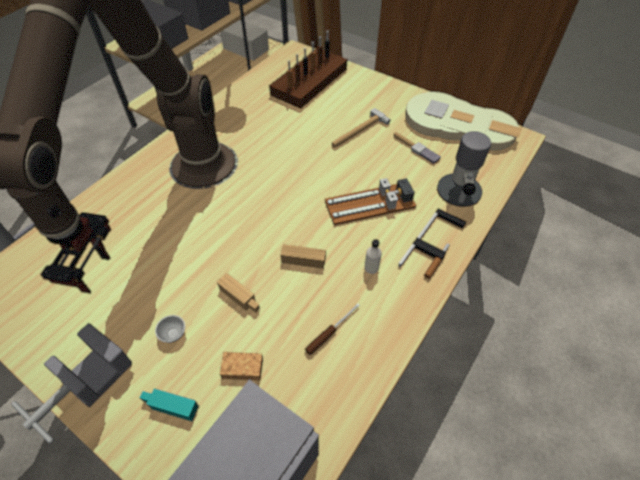

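The top view shows the heel block at about (390,273) with its tongue up the picture. The jig is at about (238,247), with the plunger at its upper-left end. Next I'll enlarge both.

```bash
python3 - <<'E'
import cv2
im=cv2.imread('pics/top0.png')
cv2.imwrite('pics/c_jig.png',cv2.resize(im[205:290,190:285],None,fx=7,fy=7,interpolation=cv2.INTER_CUBIC))
cv2.imwrite('pics/c_blk.png',cv2.resize(im[245:300,370:415],None,fx=10,fy=10,interpolation=cv2.INTER_CUBIC))
E
```

```text
(no output)
```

View pics/c_jig.png

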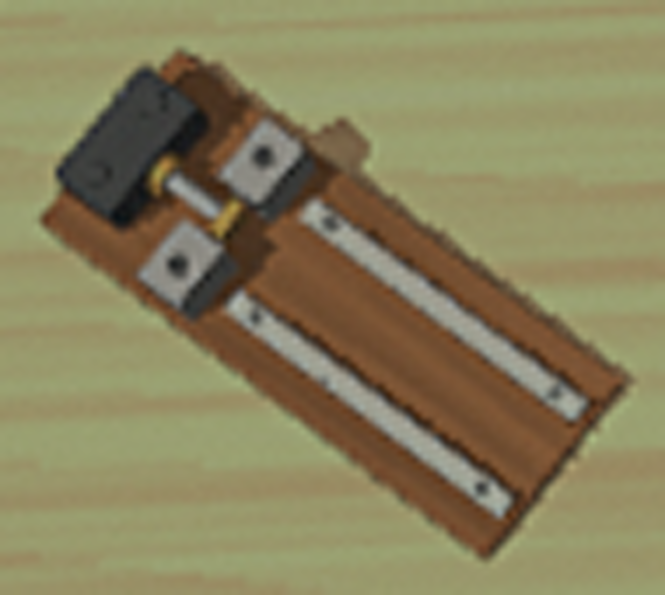

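View pics/c_blk.png

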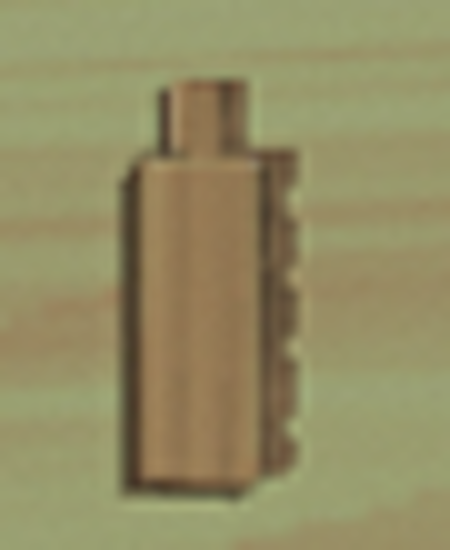

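```bash
cat > h.py <<'E'
import numpy as np,cv2
from scipy.optimize import least_squares
def proj(c,P):
    K=np.array([[c['fx'],0,c['cx']],[0,c['fy'],c['cy']],[0,0,1]])
    return cv2.projectPoints(np.asarray(P,float).reshape(-1,3),c['rvec'],c['tvec'],K,c['D'])[0].reshape(-1,2)
def place(p,P,z0=0):
    x,y,a=p;P=np.asarray(P)/1000.;c,s=np.cos(a),np.sin(a)
    return np.c_[x+c*P[:,0]-s*P[:,1],y+s*P[:,0]+c*P[:,1],P[:,2]+z0]
def fit(c,P,px,p0,z0=0):
    r=least_squares(lambda p:(proj(c,place(p,P,z0))-px).ravel(),p0,loss='soft_l1')
    return r.x,(proj(c,place(r.x,P,z0))-px)
E
python3 - <<'E'
from h import *
from plant import bot
c=bot.get_calibration('top')
J=[((-140,-55,15),(630,378)),((-140,55,15),(488,557)),((140,55,15),(45,218)),((140,-55,15),(180,52)),
((-135,23,25),(515,495)),((-135,-23,25),(570,422)),((35,23,25),(245,292)),((35,-23,25),(302,218)),
((70,13,58),(180,222)),((70,49,58),(138,272)),((45,49,58),(185,300)),((45,13,58),(232,262)),
((70,-49,58),(262,118)),((70,-13,58),(222,175)),((45,-13,58),(265,200)),((45,-49,58),(305,155))]
B=[((55,20,44),(140,160)),((55,-20,44),(264,160)),((-55,-20,44),(257,483)),((-55,20,44),(137,483)),((-55,20,0),(122,493)),((-55,-20,0),(243,497)),((83,9,34),(168,82)),((83,-9,34),(245,82))]
for n,D,sc,off,p0 in(('jig',J,7,(190,205),(.6,.3,1)),('blk',B,10,(370,245),(.5,-.2,0))):
    P=[d[0] for d in D];px=(np.array([d[1] for d in D])+.5)/sc-.5+off
    p,r=fit(c,P,px,p0);print(n,p,np.degrees(p[2]));print(r.round(2).tolist())
s=bot.read_state();from scipy.spatial.transform import Rotation as R
print(R.from_quat(s['ee_rot']).as_matrix().round(3))
E
```

```text
jig [0.58632342 0.17046825 0.88024282] 50.43419836209711
[[-0.5, 0.14], [-0.03, 0.3], [-0.79, 0.45], [0.01, -0.53], [0.47, 0.32], [0.95, -0.07], [-0.32, -0.19], [-0.05, -0.16], [1.0, -0.62], [0.23, 0.65], [-0.68, 1.03], [-0.63, -1.99], [0.83, -0.11], [-0.14, 0.06], [-0.49, 0.81], [0.47, -1.11]]
blk [ 0.45539341 -0.34011947 -0.09495234] -5.4403683257981585
[[0.42, -0.57], [-0.07, -0.05], [0.31, 0.36], [0.24, -0.16], [-0.09, 0.27], [-0.42, 0.38], [0.56, -0.25], [-1.83, -0.02]]
[[ 0.913  0.409 -0.001]
 [ 0.409 -0.913  0.001]
 [-0.    -0.001 -1.   ]]
```

Call:
arm_command([
  [[0.3,-0.14,0],0.06],
  [[0.5,-0.24,0],0.12],
  [[0.7,-0.33,0],0.164],
  [[0.86,-0.4,0],0.164],
  [[0.923,-0.427,0],0.164],
  [[0.923,-0.427,0],0.164],
  [[0.923,-0.427,0],0.164],
])

```text
t: 0.98
ee_pos: [0.455, -0.3403, 0.1871]
ee_rot: [0.999, -0.047, -0.001, -0.001]
ft_force: [-0.3, -0.2, 0.1]
grip_width: 0.0877
```

```bash
python3 - <<'E'
from plant import bot
import cv2
s=bot.read_state();print(s['t'],s['ee_pos'],s['ee_rot'],s['ft_force'])
print(bot.get_calibration('wrist'))
cv2.imwrite('pics/w1.png',bot.grab_frame('wrist')[:,:,::-1])
E
```

```text
0.975 [ 0.45496423 -0.34029015  0.18712567] [ 9.98892197e-01 -4.70467725e-02 -8.42381953e-04 -5.19845341e-04] [-0.32569176 -0.15225366  0.10424007]
{'fx': 350.8023033901613, 'fy': 350.8023033901613, 'cx': 319.67240354325384, 'cy': 238.63368325987145, 'D': array([-0.01708921,  0.        ,  0.        ,  0.        ,  0.        ]), 'rvec': array([-1.97645217,  2.17264554,  0.30808475]), 'tvec': array([-0.295344  ,  0.43248029,  0.5255852 ])}
```

View pics/w1.png

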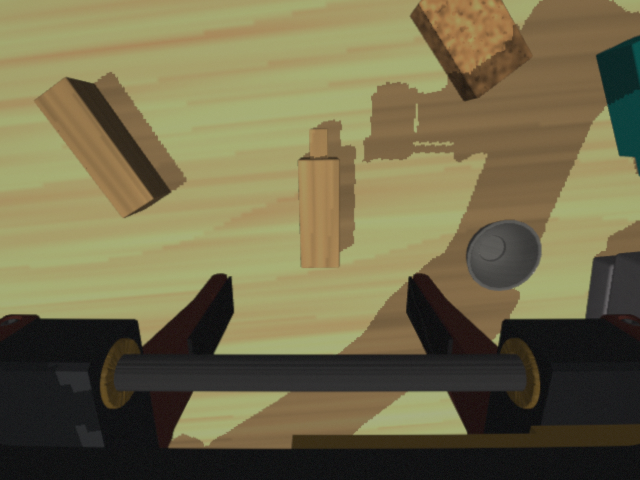

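```bash
python3 - <<'E'
import cv2
im=cv2.imread('pics/w1.png')
cv2.imwrite('pics/w1c.png',cv2.resize(im[120:280,280:370],None,fx=3.7,fy=3.7,interpolation=cv2.INTER_CUBIC))
E
```

```text
(no output)
```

View pics/w1c.png

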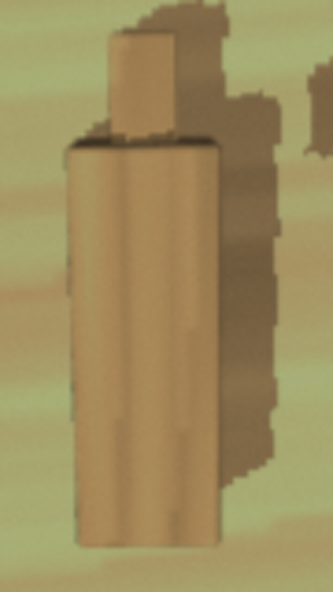

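```bash
python3 - <<'E'
from h import *
from plant import bot
c=bot.get_calibration('wrist')
B=[((55,20,44),(69,146)),((55,-20,44),(219,146)),((-55,-20,44),(221,546)),((-55,20,44),(77,546)),((83,9,34),(109,32)),((83,-9,34),(174,32))]
P=[d[0] for d in B];px=(np.array([d[1] for d in B])+.5)/3.7-.5+(280,120)
p,r=fit(c,P,px,(.455,-.34,-.09));print(p,np.degrees(p[2]));print(r.round(2).tolist())
from scipy.spatial.transform import Rotation as R
M=R.from_quat(bot.read_state()['ee_rot']).as_matrix();print(np.degrees(np.arctan2(M[1,0],M[0,0])))
print(M.T@(np.r_[p[:2],0.016]-bot.read_state()['ee_pos'])/.3)
E
```

```text
[ 0.4562144  -0.3403435  -0.08392362] -4.80846919694985
[[-0.91, 0.02], [0.65, -0.52], [-0.22, 0.06], [0.1, 0.5], [-0.44, 0.14], [0.82, -0.11]]
-5.4984215180422815
[ 0.00685146 -0.00268671  0.57068385]
```

Call:
arm_command([
  [[0.004,-0.001,0.2],-0.002],
  [[0.004,-0.001,0.38],-0.003],
  [[0.004,-0.001,0.5],-0.003],
  [[0.004,-0.001,0.57],-0.003],
  [[0.004,-0.001,0.57],-0.003],
  [[0.004,-0.001,0.57],-0.003],
])

```text
t: 1.78
ee_pos: [0.4552, -0.3421, 0.017]
ee_rot: [0.999, -0.044, -0.0, -0.0]
ft_force: [0.9, 0.5, 0.5]
grip_width: 0.0881
```

Call:
arm_command([
  [[0,0,0],0],
  [[0,0,0],0],
  [[0,0,0],0],
  [[0,0,0],0],
  [[0,0,0],0],
  [[0,0,0],0],
  [[0,0,0],0],
  [[0,0,0],0],
], jaw=0)

```text
t: 2.78
ee_pos: [0.4552, -0.3421, 0.017]
ee_rot: [0.999, -0.044, -0.001, -0.0]
ft_force: [-0.2, -0.6, -0.3]
grip_width: 0.0111
```

The opening is 11 mm, not 40 mm, so I need to look before moving on.

```bash
python3 - <<'E'
from plant import bot
import cv2
s=bot.read_state();print(s['t'],s['ee_pos'],s['grip_width'],s['ft_force'])
cv2.imwrite('pics/w2.png',bot.grab_frame('wrist')[:,:,::-1])
im=bot.grab_frame('scene')[:,:,::-1]
cv2.imwrite('pics/s2.png',cv2.resize(im[180:340,130:340],None,fx=3.5,fy=3.5))
print(bot.read_state()['grip_width'])
E
```

```text
2.775 [ 0.45515532 -0.34207029  0.01703135] 0.011076487484455505 [-0.18154737 -0.63673212 -0.30519177]
0.0032535145432736876
```

View pics/w2.png

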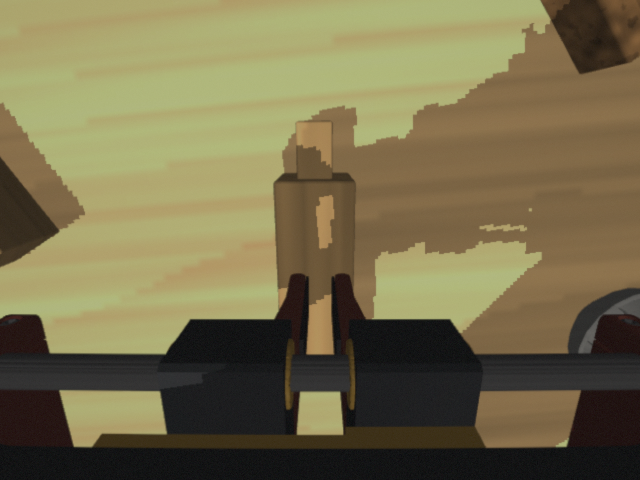

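View pics/s2.png

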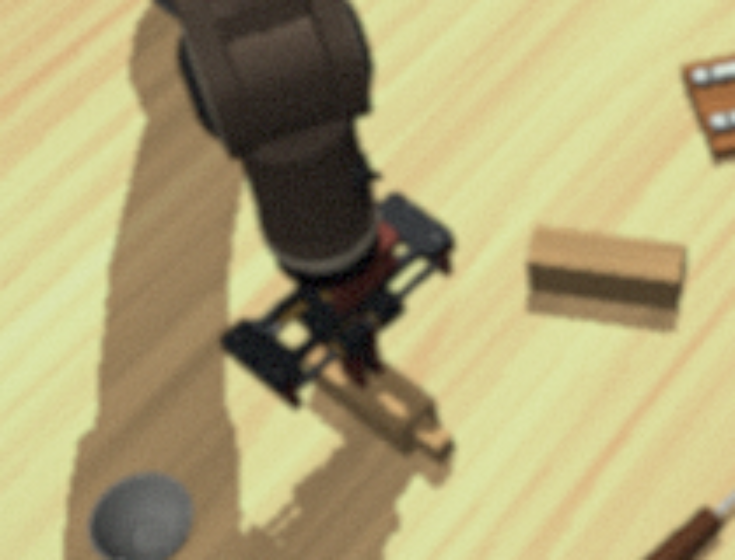

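```bash
python3 - <<'E'
from h import *
from plant import bot
from scipy.spatial.transform import Rotation as R
s=bot.read_state();c=bot.get_calibration('wrist')
Rc=cv2.Rodrigues(c['rvec'])[0];print('cam',-Rc.T@c['tvec'])
M=R.from_quat(s['ee_rot']).as_matrix()
T=lambda q:s['ee_pos']+M@np.array(q)
print(s['ee_pos'],proj(c,[T([0,0,0]),T([0.01,0,0]),T([0.01,-.044,0]),T([0.01,.044,0]),T([.01,.044,-.03])]))
B=place((.4562,-.3403,-.084),[(55,20,44),(55,-20,44),(-55,-20,44),(-55,20,44),(55,20,0),(55,-20,0)])
print(proj(c,B).round(0))
cs=bot.get_calibration('scene');print(proj(cs,[T([0,0,0])]),proj(cs,B).round())
E
```

```text
cam [ 0.53101796 -0.3483964   0.21473913]
[ 0.45515549 -0.34207405  0.01705544] [[320.2579481  269.30220941]
 [320.25815691 253.52143867]
 [246.20171732 253.54907958]
 [394.30676217 253.47109024]
 [406.28424317 272.00206484]]
[[275. 181.]
 [357. 181.]
 [352. 375.]
 [283. 375.]
 [284. 173.]
 [350. 172.]]
[[235.43372868 292.58739078]] [[254. 294.]
 [244. 303.]
 [216. 281.]
 [226. 272.]
 [256. 302.]
 [246. 311.]]
```

The fingers have closed above the block's top. The block is where I measured it, so the finger ends must sit about 30 mm higher than the reported TCP. I'll open up, step back and measure the tips in two cameras.

Call:
arm_command([
  [[0,0,-0.05],0],
  [[0,0,-0.1],0],
  [[0,0,-0.1],0],
  [[0,0,-0.1],0],
  [[0,0,-0.1],0],
  [[0,0,-0.1],0],
  [[0,0,-0.1],0],
  [[0,0,-0.1],0],
], jaw=100)

```text
t: 3.88
ee_pos: [0.4551, -0.342, 0.0469]
ee_rot: [0.999, -0.044, -0.001, -0.0]
ft_force: [-0.5, 0.7, -0.9]
grip_width: 0.0796
```

```bash
python3 - <<'E'
from h import *
from plant import bot
from scipy.spatial.transform import Rotation as R
s=bot.read_state();c=bot.get_calibration('wrist');print(s['ee_pos'],s['grip_width'])
w=bot.grab_frame('wrist')[:,:,::-1]
im=bot.grab_frame('scene')[:,:,::-1].copy()
cv2.imwrite('pics/w3.png',w);cv2.imwrite('pics/s3raw.png',im)
M=R.from_quat(s['ee_rot']).as_matrix()
T=lambda q:s['ee_pos']+M@np.array(q)
Q=[T([0,y,z]) for z in(0,-.03) for y in(-.044,.044)]
cs=bot.get_calibration('scene');p=proj(cs,Q);print(p.round(1));
print(proj(c,Q).round(1))
cv2.imwrite('pics/s3.png',cv2.resize(im[215:325,180:290],None,fx=5.4,fy=5.4,interpolation=cv2.INTER_CUBIC))
cv2.imwrite('pics/w3c.png',cv2.resize(w[200:400,200:440],None,fx=3,fy=3,interpolation=cv2.INTER_CUBIC))
E
```

```text
[ 0.45510238 -0.34203343  0.04688572] 0.07957540642501491
[[245.2 276.7]
 [222.1 297.6]
 [243.8 270.8]
 [220.2 292. ]]
[[247.2 269.3]
 [393.3 269.3]
 [235.8 290.1]
 [405.  290. ]]
```

View pics/s3.png

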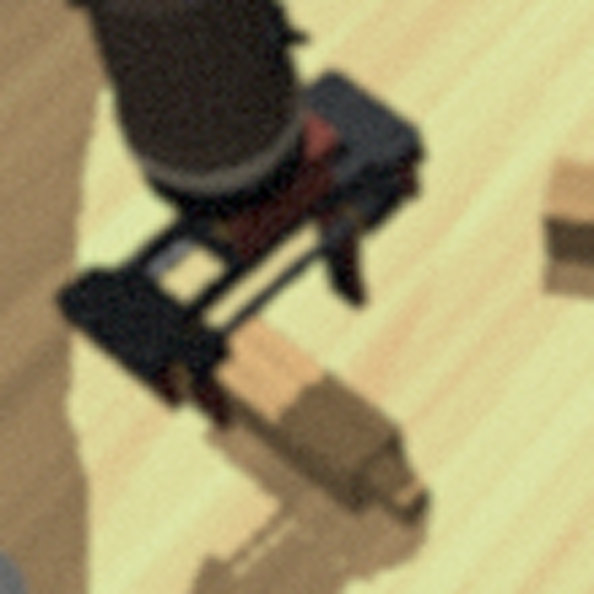

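View pics/w3c.png

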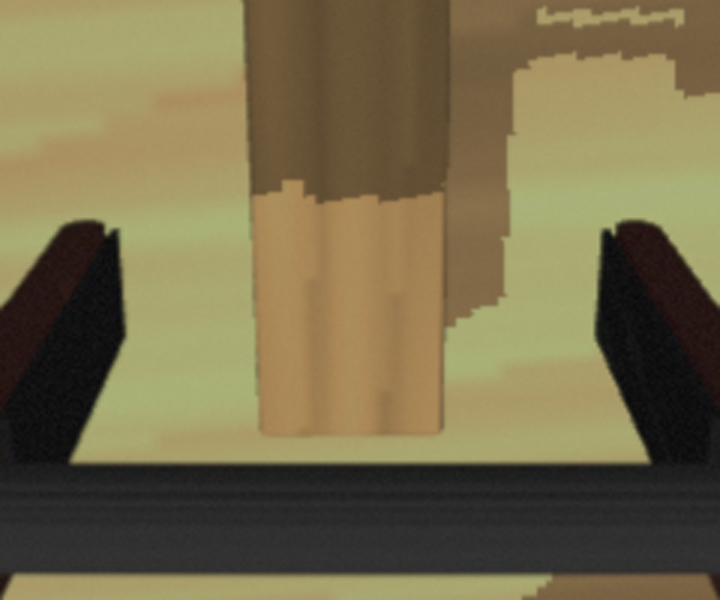

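```bash
python3 - <<'E'
from h import *
from plant import bot
from scipy.spatial.transform import Rotation as R
s=bot.read_state();c=bot.get_calibration('wrist');w=s['grip_width'];print(w)
M=R.from_quat(s['ee_rot']).as_matrix()
for w in (.0796,w,.088):
  for nm,L,Rr in(('front',(118,230),(601,232)),('rear',(125,335),(596,337))):
    px=(np.array([L,Rr])+.5)/3-.5+(200,200)
    f=lambda q:(proj(c,[s['ee_pos']+M@np.array([q[0],q[1]-w/2,q[2]]),s['ee_pos']+M@np.array([q[0],q[1]+w/2,q[2]])])-px).ravel()
    r=least_squares(f,[0,0,0]);print(w,nm,r.x.round(4),r.fun.round(1))
E
```

```text
0.08674574575769997
0.0796 front [ 0.0101 -0.0004 -0.0364] [-0.   0.4 -0.  -0.4]
0.0796 rear [-0.0086 -0.0003 -0.0373] [-0.   0.4 -0.  -0.4]
0.08674574575769997 front [ 0.0042 -0.0004 -0.0219] [-0.   0.4 -0.  -0.4]
0.08674574575769997 rear [-0.0162 -0.0003 -0.0229] [-0.   0.4 -0.  -0.4]
0.088 front [ 0.0031 -0.0004 -0.0194] [-0.   0.4 -0.  -0.4]
0.088 rear [-0.0175 -0.0003 -0.0203] [-0.   0.4 -0.  -0.4]
```

```bash
python3 - <<'E'
from plant import bot
import cv2
print(bot.read_state()['grip_width'])
w=bot.grab_frame('wrist')[:,:,::-1];print(bot.read_state()['grip_width'])
cv2.imwrite('pics/w4.png',w)
cv2.imwrite('pics/w4c.png',cv2.resize(w[240:360,190:450],None,fx=3,fy=3,interpolation=cv2.INTER_CUBIC))
E
```

```text
0.08674574575769997
0.08743133047072388
```

View pics/w4c.png

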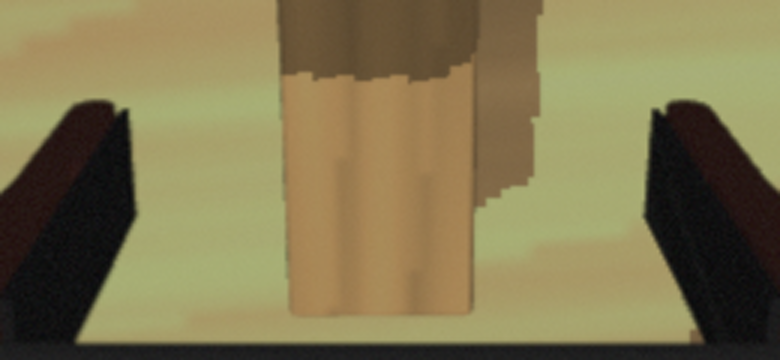

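```bash
python3 - <<'E'
from h import *
from plant import bot
from scipy.spatial.transform import Rotation as R
s=bot.read_state();c=bot.get_calibration('wrist')
M=R.from_quat(s['ee_rot']).as_matrix()
for w in (.0867,.088):
  for nm,L,Rr in(('front',(128,110),(653,110)),('rear',(135,215),(646,215))):
    px=(np.array([L,Rr])+.5)/3-.5+(190,240)
    f=lambda q:(proj(c,[s['ee_pos']+M@np.array([q[0],q[1]-w/2,q[2]]),s['ee_pos']+M@np.array([q[0],q[1]+w/2,q[2]])])-px).ravel()
    r=least_squares(f,[0,0,0]);print(w,nm,r.x.round(4),r.fun.round(1))
E
```

```text
0.0867 front [ 0.0101 -0.0003 -0.0361] [-0.  0. -0. -0.]
0.0867 rear [-0.0088 -0.0003 -0.0366] [-0.  0. -0. -0.]
0.088 front [ 0.0091 -0.0003 -0.0336] [-0.  0. -0. -0.]
0.088 rear [-0.0101 -0.0003 -0.0342] [-0.  0. -0. -0.]
```

The pad ends sit about 35 mm behind the reported TCP. That fits both the missed grasp and the 20 mm pad width, so I'll work with TCP z = tip height − 0.035.

Call:
arm_command([
  [[0.004,-0.005,0.06],0],
  [[0.004,-0.005,0.12],0],
  [[0.004,-0.005,0.16],0],
  [[0.004,-0.005,0.19],0],
  [[0.004,-0.005,0.21],0],
  [[0.004,-0.005,0.213],0],
  [[0.004,-0.005,0.213],0],
], jaw=100)

```text
t: 4.9
ee_pos: [0.4567, -0.3408, -0.0166]
ee_rot: [0.999, -0.044, -0.0, 0.0]
ft_force: [0.3, -0.4, -1.0]
grip_width: 0.0878
```

```bash
python3 - <<'E'
from plant import bot
import cv2
print(bot.read_state()['grip_width'])
w=bot.grab_frame('wrist')[:,:,::-1]
cv2.imwrite('pics/w5.png',w)
E
```

```text
0.08782531102595428
```

View pics/w5.png

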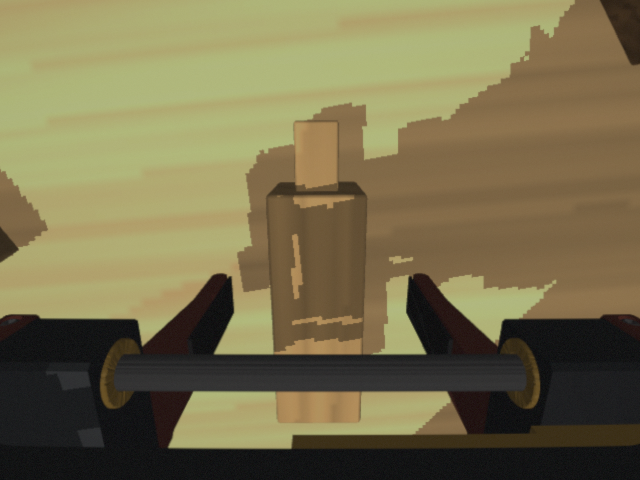

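TCP reads −0.017 with no contact force, which confirms the offset. The fingers straddle the block, centred near column 318, so I'll close.

Call:
arm_command([
  [[0,0,0],0],
  [[0,0,0],0],
  [[0,0,0],0],
  [[0,0,0],0],
  [[0,0,0],0],
  [[0,0,0],0],
  [[0,0,0],0],
], jaw=0)

```text
t: 5.82
ee_pos: [0.4567, -0.3408, -0.0165]
ee_rot: [0.999, -0.044, -0.0, 0.0]
ft_force: [0.1, 0.7, 0.3]
grip_width: 0.0401
```

```bash
python3 - <<'E'
from plant import bot
import cv2
print(bot.read_state()['grip_width'])
w=bot.grab_frame('wrist')[:,:,::-1];print(bot.read_state()['grip_width'])
cv2.imwrite('pics/w6.png',w)
E
```

```text
0.040094222134126986
0.03967814623796224
```

View pics/w6.png

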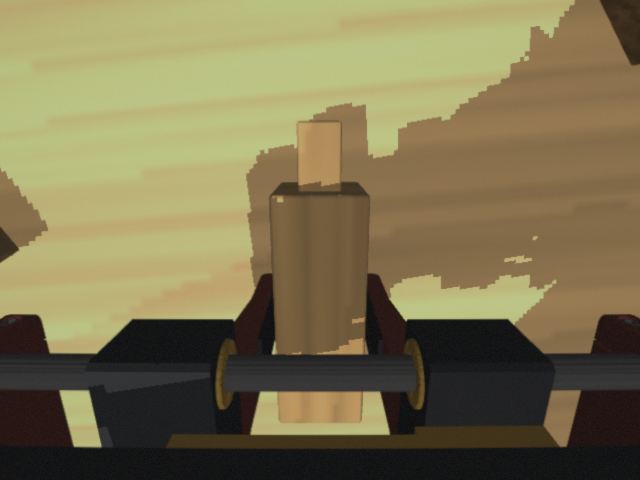

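Call:
arm_command([
  [[0,0,-0.05],0],
  [[0,0,-0.15],0],
  [[0,0,-0.3],0],
  [[0,0,-0.42],0],
  [[0,0,-0.5],0],
  [[0,0,-0.5],0],
  [[0,0,-0.5],0],
])

```text
t: 6.75
ee_pos: [0.4562, -0.3404, 0.1328]
ee_rot: [0.999, -0.044, -0.001, -0.0]
ft_force: [0.1, 0.8, -2.4]
grip_width: 0.04
```

```bash
python3 - <<'E'
from h import *
from plant import bot
from scipy.spatial.transform import Rotation as R
s=bot.read_state();print(s['ee_pos'],s['ft_force'],s['grip_width'])
w=bot.grab_frame('wrist')[:,:,::-1]
cv2.imwrite('pics/w7.png',w)
cv2.imwrite('pics/w7c.png',cv2.resize(w[100:430,230:410],None,fx=1.8,fy=1.8,interpolation=cv2.INTER_CUBIC))
M=R.from_quat(s['ee_rot']).as_matrix()
j=np.array([.58632,.17047]);a=.88024
t=j+(-.05)*np.array([np.cos(a),np.sin(a)])
print(t,M.T@np.r_[t-s['ee_pos'][:2],0]/.3,'yaw',np.degrees(np.arctan2(M[1,0],M[0,0])))
E
```

```text
[ 0.45619912 -0.3404407   0.13281269] [ 0.09604825  0.8433294  -2.4467739 ] 0.04004070037762116
[0.55447169 0.13192541] [ 1.87548337e-01 -1.59729475e+00  6.94227480e-06] yaw -5.055560164863814
```

View pics/w7.png

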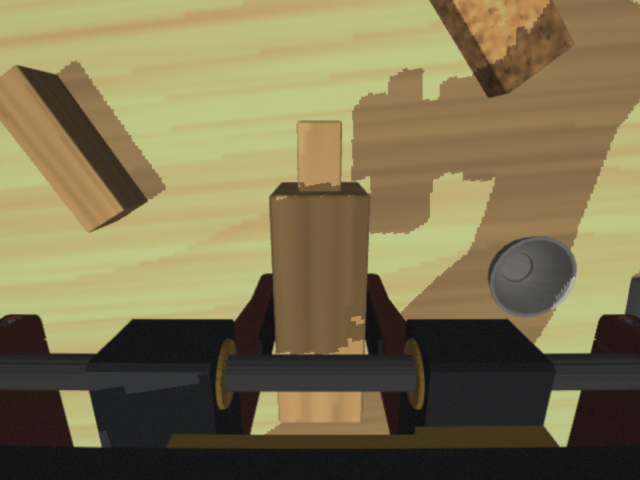

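Call:
arm_command([
  [[0.01,-0.1,0],-0.04],
  [[0.02,-0.25,0],-0.09],
  [[0.04,-0.42,0],-0.15],
  [[0.06,-0.6,0],-0.2],
  [[0.07,-0.78,0],-0.26],
  [[0.09,-0.9,0],-0.308],
  [[0.09,-0.95,0],-0.308],
  [[0.09,-0.95,0],-0.308],
])

```text
t: 7.8
ee_pos: [0.5074, -0.0586, 0.1317]
ee_rot: [0.905, 0.425, -0.001, -0.001]
ft_force: [-0.3, -0.6, -1.4]
grip_width: 0.0398
```

```bash
python3 - <<'E'
from h import *
from plant import bot
from scipy.spatial.transform import Rotation as R
s=bot.read_state();print(s['ee_pos'],s['ft_force'],s['grip_width'],s['joint_pos'])
M=R.from_quat(s['ee_rot']).as_matrix()
j=np.array([.58632,.17047]);a=.88024
for k in(-.12,-.05):
    t=j+k*np.array([np.cos(a),np.sin(a)])
    print(t,M.T@np.r_[t-s['ee_pos'][:2],0]/.3,'yaw',np.degrees(np.arctan2(M[1,0],M[0,0])))
E
```

```text
[ 0.50743225 -0.05864901  0.1317125 ] [-0.3018345  -0.58827241 -1.40934684] 0.03979665533852801 [ 0.30972055  0.30522405 -0.34991113  1.91417821  0.12598785  0.94709601
 -0.79266984]
[0.50988406 0.07796299] [ 0.35548999 -0.28470751  0.00039511] yaw 50.281074160413354
[0.55447169 0.13192541] [ 5.88822183e-01 -2.85331735e-01  1.72788028e-05] yaw 50.281074160413354
```

Call:
arm_command([
  [[0.09,-0.07,0],0],
  [[0.2,-0.16,0],0],
  [[0.3,-0.24,0],0],
  [[0.355,-0.285,0],0],
  [[0.355,-0.285,0],0],
  [[0.355,-0.285,0],0],
])

```text
t: 8.55
ee_pos: [0.5098, 0.0753, 0.1315]
ee_rot: [0.906, 0.423, -0.002, -0.001]
ft_force: [0.2, 0.2, -1.2]
grip_width: 0.04
```

```bash
python3 - <<'E'
from h import *
from plant import bot
s=bot.read_state();print(s['ee_pos'],s['ee_rot'])
w=bot.grab_frame('wrist')[:,:,::-1]
cv2.imwrite('pics/w8.png',w)
E
```

```text
[0.50975722 0.07534983 0.13148207] [ 9.06031471e-01  4.23204750e-01 -2.02400884e-03 -7.85307268e-04]
```

View pics/w8.png

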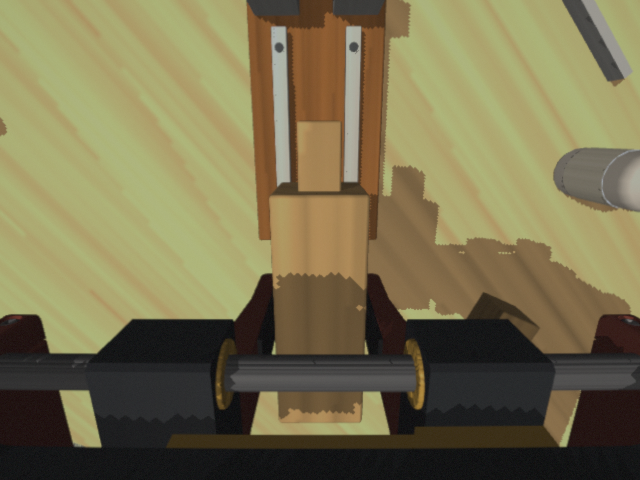

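```bash
python3 - <<'E'
import cv2
w=cv2.imread('pics/w8.png')
cv2.imwrite('pics/w8a.png',cv2.resize(w[0:120,235:405],None,fx=4.5,fy=4.5,interpolation=cv2.INTER_CUBIC))
cv2.imwrite('pics/w8b.png',cv2.resize(w[110:245,245:395],None,fx=4.4,fy=4.4,interpolation=cv2.INTER_CUBIC))
E
```

```text
(no output)
```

View pics/w8a.png

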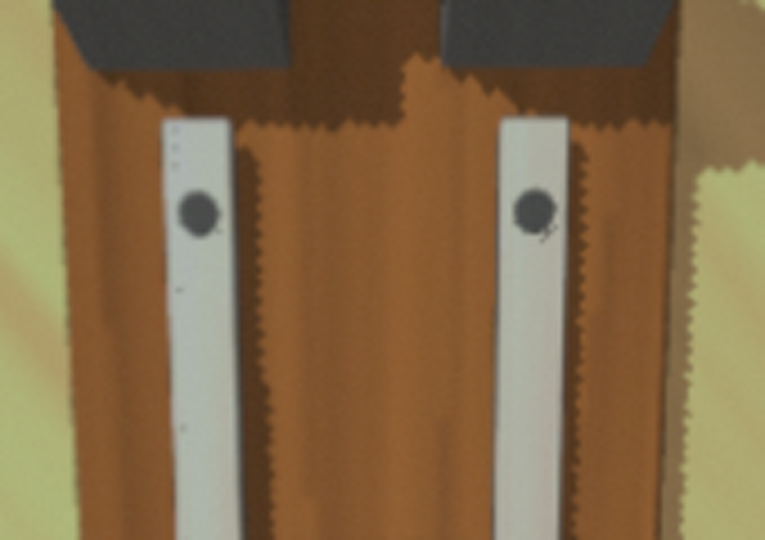

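View pics/w8b.png

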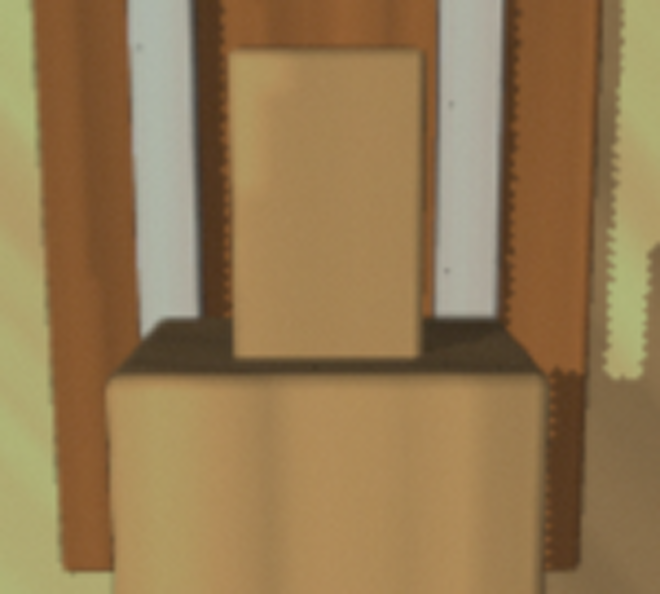

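```bash
python3 - <<'E'
from h import *
from plant import bot
from scipy.spatial.transform import Rotation as R
c=bot.get_calibration('wrist');s=bot.read_state()
A=[((35,35,25),(163,119)),((35,23,25),(231,119)),((35,-23,25),(500,118)),((35,-35,25),(568,118)),((45,49,15),(100,69)),((45,13,15),(289,68)),((45,-13,15),(441,66)),((45,-49,15),(646,65))]
Bb=[((-140,55,15),(64,571)),((-140,-55,15),(578,569))]
P=[d[0] for d in A+Bb]
px=np.r_[(np.array([d[1] for d in A])+.5)/4.5-.5+(235,0),(np.array([d[1] for d in Bb])+.5)/4.4-.5+(245,110)]
p,r=fit(c,P,px,(.586,.17,.88));print('jig',p,np.degrees(p[2]));print(r.round(2).tolist())
K=[((55,20,44),(108,377)),((55,-20,44),(546,377)),((83,9,34),(229,50)),((83,-9,34),(424,50)),((55,20,0),(160,320)),((55,-20,0),(500,320))]
P=np.array([d[0] for d in K]+[(-55,20,44),(-55,-20,44)])/1000.
px=np.r_[(np.array([d[1] for d in K])+.5)/4.4-.5+(245,110),[(278,421),(361,421)]]
M=R.from_quat(s['ee_rot']).as_matrix()
def wp(q): # pose in tool frame, block z=-tool z
    Rb=M@R.from_euler('xyz',[np.pi,0,0]).as_matrix()@R.from_euler('xyz',q[3:]).as_matrix()
    return s['ee_pos']+M@q[:3]+(Rb@P.T).T,Rb
for rot in(0,1):
    g=(lambda q:(proj(c,wp(q)[0])-px).ravel()) if rot else (lambda q:(proj(c,wp(np.r_[q[:3],0,0,q[3]])[0])-px).ravel())
    r=least_squares(g,[0,0,-.01]+([0,0,0] if rot else [0]))
    print('block in tool',r.x.round(4),r.fun.reshape(-1,2).round(2).tolist())
print('tool yaw',np.degrees(np.arctan2(M[1,0],M[0,0])),'tilt z',M[:,2])
E
```

```text
jig [0.58768218 0.17295045 0.87802552] 50.30715647334802
[[-0.17, -0.46], [0.25, -0.59], [0.09, -0.73], [0.54, -0.79], [-2.6, 0.57], [0.81, 0.4], [-0.12, 0.64], [-0.19, 0.7], [-0.54, 0.17], [0.48, 0.2]]
block in tool [-0.0006 -0.0001 -0.0156  0.001 ] [[-0.58, -0.25], [0.89, -0.4], [-0.07, 0.84], [0.4, 0.77], [-0.51, -0.64], [-0.36, -0.75], [0.25, 0.14], [-0.23, 0.02]]
block in tool [-0.0007  0.0001 -0.0155 -0.0063  0.0038  0.0017] [[-0.65, -0.49], [0.59, -0.61], [-0.11, 0.9], [0.23, 0.79], [-0.05, -0.47], [-0.05, -0.58], [0.22, 0.04], [-0.21, 0.26]]
tool yaw 50.071079071564554 tilt z [-4.21475860e-03 -1.30514947e-04 -9.99991109e-01]
```

```bash
python3 - <<'E'
from h import *
from plant import bot
from scipy.spatial.transform import Rotation as R
c=bot.get_calibration('top');K=np.array([[c['fx'],0,c['cx']],[0,c['fy'],c['cy']],[0,0,1]])
def back(px,z):
    u=cv2.undistortPoints(np.array([[px]],float),K,c['D'])[0,0];Rc=cv2.Rodrigues(c['rvec'])[0]
    o=-Rc.T@c['tvec'];d=Rc.T@np.r_[u,1];return o+d*(z-o[2])/d[2]
j=np.array([.58768,.17295]);a=.878026;ex=np.array([np.cos(a),np.sin(a)]);ey=np.array([-ex[1],ex[0]])
for px,z in(((296,199),.13),((297,205),.06),((298,208),.03)):
    b=back(px,z);print(b,'jig',(b[:2]-j)@ex,(b[:2]-j)@ey)
s=bot.read_state();M=R.from_quat(s['ee_rot']).as_matrix()
for k in(-.12,-.05,-.01):
    t=j+k*ex+.0006*ex;print(k,t,M.T@np.r_[t-s['ee_pos'][:2],0]/.3)
E
```

```text
[ 0.71327075 -0.04164089  0.13      ] jig -0.08491211410890533 -0.23369257719306252
[ 0.71355003 -0.04278535  0.06      ] jig -0.08561437749183592 -0.234638411105616
[ 0.71149958 -0.04524239  0.03      ] jig -0.08881458191667231 -0.2346298732940863
-0.12 [0.51142264 0.08107413] [ 1.79153513e-02 -7.83604004e-03 -2.55879355e-05]
-0.05 [0.55612964 0.13493771] [ 0.25124579 -0.00879962 -0.00067712]
-0.01 [0.58167649 0.16571689] [ 0.38457746 -0.00935023 -0.00104942]
```

Call:
arm_command([
  [[0.1,-0.009,0],-0.001],
  [[0.2,-0.009,0],-0.001],
  [[0.25,-0.009,0.03],-0.001],
  [[0.25,-0.009,0.12],-0.001],
  [[0.25,-0.009,0.22],-0.001],
  [[0.25,-0.009,0.31],-0.001],
  [[0.25,-0.009,0.35],-0.001],
  [[0.25,-0.009,0.35],-0.001],
])

```text
t: 9.6
ee_pos: [0.5548, 0.1338, 0.0256]
ee_rot: [0.906, 0.424, -0.003, -0.001]
ft_force: [0.3, 0.6, -0.9]
grip_width: 0.0397
```

```bash
python3 - <<'E'
from h import *
from plant import bot
s=bot.read_state();print(s['ee_pos'],s['ee_rot'])
w=bot.grab_frame('wrist')[:,:,::-1]
cv2.imwrite('pics/w9.png',w)
E
```

```text
[0.55483231 0.13382852 0.02557512] [ 9.05512968e-01  4.24307987e-01 -2.86698782e-03 -8.82094087e-04]
```

View pics/w9.png

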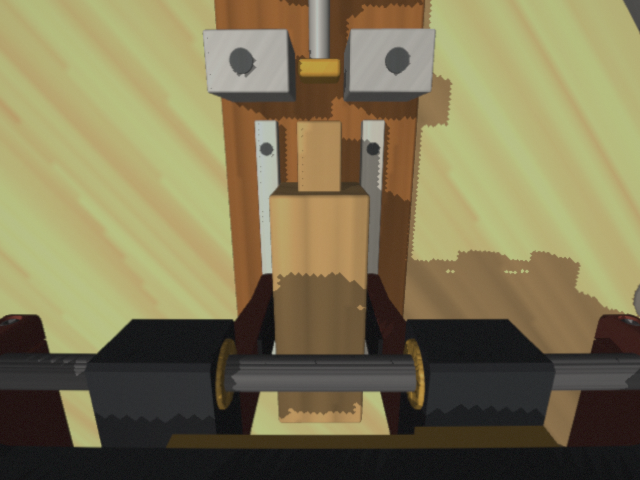

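Tongue (320,150), fence gap (277–363) and cheek gap (294–347) all share a centre near column 320, so I'll lower it.

Call:
arm_command([
  [[0,0,0.03],0],
  [[0,0,0.055],0],
  [[0,0,0.075],0],
  [[0,0,0.084],0],
  [[0,0,0.087],0],
  [[0,0,0.087],0],
])

```text
t: 10.4
ee_pos: [0.5555, 0.1343, 0.0005]
ee_rot: [0.905, 0.424, -0.002, -0.001]
ft_force: [-0.5, -1.1, -2.5]
grip_width: 0.0397
```

```bash
python3 - <<'E'
from h import *
from plant import bot
s=bot.read_state();print(s['t'],s['ee_pos'],s['ee_rot'],s['ft_force'])
w=bot.grab_frame('wrist')[:,:,::-1]
cv2.imwrite('pics/w10.png',w)
im=bot.grab_frame('scene')[:,:,::-1]
cv2.imwrite('pics/s10.png',cv2.resize(im[150:260,290:440],None,fx=5,fy=5,interpolation=cv2.INTER_CUBIC))
E
```

```text
10.4 [5.55520040e-01 1.34314699e-01 4.97078057e-04] [ 9.05476158e-01  4.24391996e-01 -1.93961179e-03 -7.73564694e-04] [-0.51221484 -1.07740443 -2.53978143]
```

View pics/w10.png

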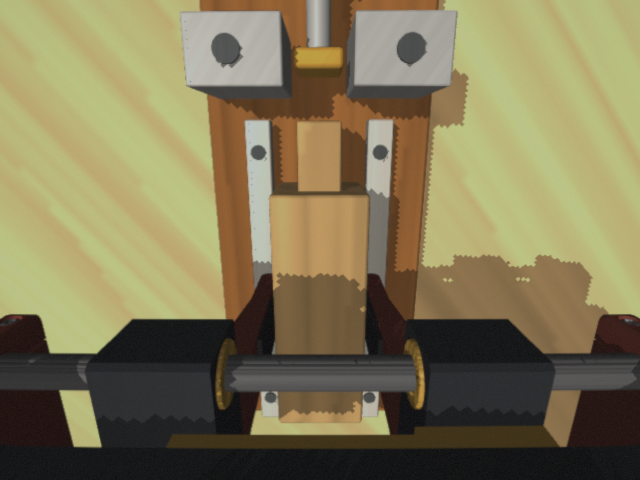

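View pics/s10.png

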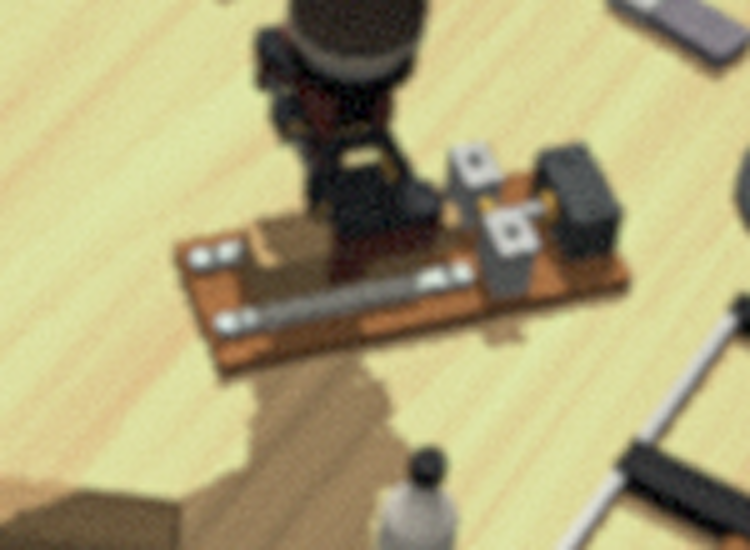

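Call:
arm_command([
  [[0,0,0.004],0],
  [[0,0,0.008],0],
  [[0,0,0.008],0],
])

```text
t: 10.88
ee_pos: [0.5557, 0.1343, -0.0014]
ee_rot: [0.905, 0.424, -0.002, -0.001]
ft_force: [-1.3, -0.9, 3.4]
grip_width: 0.04
```

Call:
arm_command([
  [[0.015,0,0],0],
  [[0.03,0,0],0],
  [[0.045,0,0],0],
  [[0.06,0,0],0],
  [[0.06,0,0],0],
])

```text
t: 11.5
ee_pos: [0.5678, 0.149, -0.0015]
ee_rot: [0.905, 0.425, -0.001, -0.001]
ft_force: [1.3, 0.8, 0.4]
grip_width: 0.0394
```

```bash
cat > st.py <<'E'
from h import *
from plant import bot
from scipy.spatial.transform import Rotation as R
s=bot.read_state();M=R.from_quat(s['ee_rot']).as_matrix()
j=np.array([.58768,.17295]);a=.878026;ex=np.array([np.cos(a),np.sin(a)]);ey=np.array([-ex[1],ex[0]])
d=s['ee_pos'][:2]-j
print('t',s['t'],'jig x,y mm',1000*d@ex,1000*d@ey,'z',1000*s['ee_pos'][2],'F jig',s['ft_force'][:2]@ex,s['ft_force'][:2]@ey,s['ft_force'][2],'yaw rel',np.degrees(np.arctan2(M[1,0],M[0,0])-a),'toolx',M[:,0].round(4))
E
python3 st.py
```

```text
t 11.5 jig x,y mm -31.121524681077368 -0.025615941145554544 z -1.4597979499360592 F jig 1.4272480328383312 -0.44784755837415446 0.44157489016924895 yaw rel -0.05447530029555059 toolx [ 0.6394  0.7689 -0.0013]
```

Call:
arm_command([
  [[0.01,0,0],0],
  [[0.02,0,0],0],
  [[0.03,0,0],0],
  [[0.04,0,0],0],
  [[0.05,0,0],0],
  [[0.055,0,0],0],
  [[0.055,0,0],0],
])

```text
t: 12.38
ee_pos: [0.5757, 0.1587, -0.0016]
ee_rot: [0.906, 0.424, -0.004, 0.0]
ft_force: [-9.5, -7.9, 12.5]
grip_width: 0.0399
```

```bash
python3 st.py
```

```text
t 12.375 jig x,y mm -18.595768501806358 0.09176732787769204 z -1.5616289550411735 F jig -12.165806202434513 2.3131957815963293 12.515256851876854 yaw rel -0.1074693628497176 toolx [ 0.6401  0.7683 -0.0082]
```

Call:
arm_command([
  [[0.016,0,0],0],
  [[0.022,0,0],0],
  [[0.028,0,0],0],
  [[0.034,0,0],0],
  [[0.034,0,0],0],
])

```text
t: 13.0
ee_pos: [0.579, 0.1628, -0.0017]
ee_rot: [0.906, 0.424, -0.009, 0.002]
ft_force: [-12.1, -9.5, 15.9]
grip_width: 0.0399
```

```bash
python3 st.py
```

```text
t 13.0 jig x,y mm -13.3655244459496 0.1867768606673259 z -1.7120709208430922 F jig -15.055254010616924 3.234562541158346 15.882719162900175 yaw rel -0.15750238980485506 toolx [ 0.6407  0.7676 -0.0168]
```

Call:
arm_command([
  [[0.018,0,-0.002],0],
  [[0.022,0,-0.003],0],
  [[0.026,0,-0.003],0],
  [[0.03,0,-0.003],0],
  [[0.03,0,-0.003],0],
])

```text
t: 13.62
ee_pos: [0.5807, 0.1651, -0.0018]
ee_rot: [0.906, 0.423, -0.014, 0.003]
ft_force: [-12.4, -11.3, 11.4]
grip_width: 0.0396
```

```bash
python3 st.py
```

```text
t 13.625 jig x,y mm -10.442120755781037 0.35675637660033743 z -1.7620844717070385 F jig -16.626038332078423 2.2696259641532643 11.3562700806011 yaw rel -0.23019168922150163 toolx [ 0.6415  0.7666 -0.0273]
```

```bash
python3 - <<'E'
from plant import bot
import cv2
w=bot.grab_frame('wrist')[:,:,::-1]
cv2.imwrite('pics/w11.png',w)
cv2.imwrite('pics/w11c.png',cv2.resize(w[60:260,190:450],None,fx=3,fy=3,interpolation=cv2.INTER_CUBIC))
E
python3 st.py
```

```text
t 13.675 jig x,y mm -10.458727674706424 0.3358916258762399 z -1.764286714154517 F jig -15.353677423355702 2.792134138353079 10.875221907603047 yaw rel -0.23214717247666697 toolx [ 0.6415  0.7666 -0.0273]
```

View pics/w11c.png

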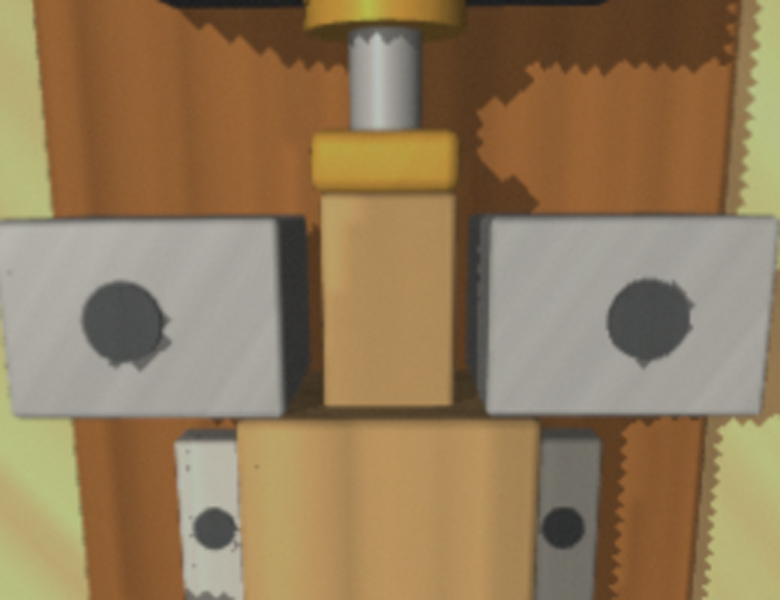

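Call:
arm_command([
  [[0.02,0,-0.001],0],
  [[0.025,0,-0.001],0],
  [[0.029,0,-0.001],0],
  [[0.033,0,-0.001],0],
  [[0.036,0,-0.001],0],
  [[0.036,0,-0.001],0],
  [[0.036,0,-0.001],0],
])

```text
t: 14.55
ee_pos: [0.5817, 0.1665, -0.0025]
ee_rot: [0.906, 0.422, -0.021, 0.005]
ft_force: [-19.1, -16.4, 19.0]
grip_width: 0.0401
```

```bash
python3 - <<'E'
from plant import bot
import cv2
w=bot.grab_frame('wrist')[:,:,::-1]
cv2.imwrite('pics/w12.png',w)
cv2.imwrite('pics/w12c.png',cv2.resize(w[60:260,190:450],None,fx=3,fy=3,interpolation=cv2.INTER_CUBIC))
im=bot.grab_frame('scene')[:,:,::-1]
cv2.imwrite('pics/s12.png',cv2.resize(im[150:260,290:440],None,fx=5,fy=5,interpolation=cv2.INTER_CUBIC))
E
python3 st.py
```

```text
t 14.65 jig x,y mm -8.822054062496429 0.49396207461368924 z -2.5045865770730313 F jig -24.277348192594474 3.7707464148319243 19.506162888304132 yaw rel -0.33057694719778247 toolx [ 0.6425  0.7651 -0.0431]
```

View pics/w12c.png

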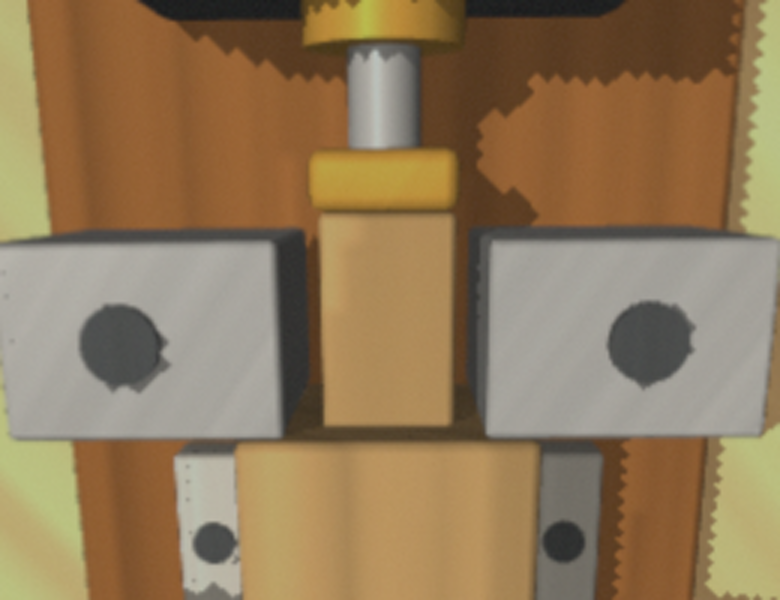

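View pics/s12.png

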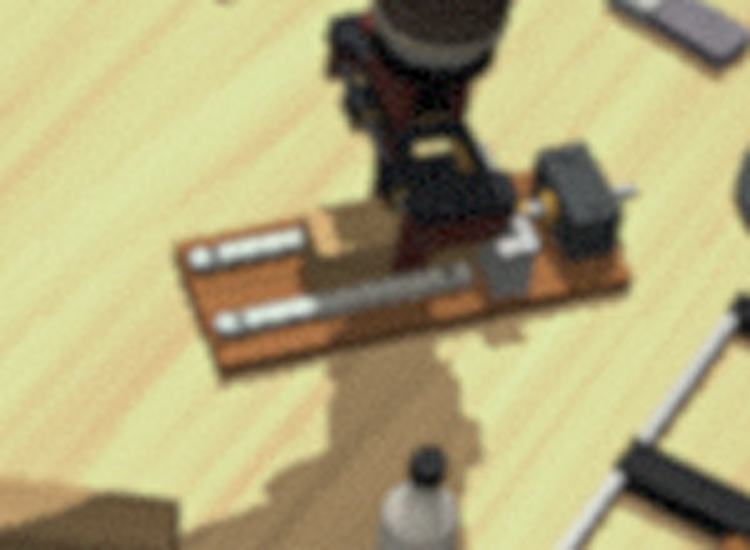

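The shoulder edge (crop row 443) and cheek edge (437) nearly coincide, and the plunger rod now sticks out of the back of the housing. The tool has pitched by 0.043 rad, so I'll fit the block and plunger numerically.

```bash
cat > fitb.py <<'E'
from h import *
from plant import bot
from scipy.spatial.transform import Rotation as R
def run(J,N,B,sc=3,off=(190,60)):
    c=bot.get_calibration('wrist')
    cv=lambda D:(np.array([d[1] for d in D])+.5)/sc-.5+off
    p,r=fit(c,[d[0] for d in J],cv(J),(.5877,.173,.878));print('jig',p,r.round(1).tolist())
    px=cv(N);f=lambda q:(proj(c,place(p,[(53+q[0],10+q[1],47),(53+q[0],-10+q[1],47)]))-px).ravel()
    r=least_squares(f,[15,0]);print('plunger mm',r.x,r.fun.round(1))
    P=np.array([d[0] for d in B])/1000.;px=cv(B);Rj=R.from_euler('z',p[2]).as_matrix()
    def g(q):
        b=np.array([q[0],q[1],q[2]])+(R.from_euler('xyz',[0,q[3],q[4]]).as_matrix()@P.T).T
        return (proj(c,np.r_[p[:2],0]+(Rj@b.T).T)-px).ravel()
    r=least_squares(g,[-.01,0,.015,0,0]);print('block x,y,z,pitch,yaw',r.x.round(4),r.fun.reshape(-1,2).round(1).tolist())
E
python3 - <<'E'
import cv2
w=cv2.imread('pics/w12.png')
cv2.imwrite('pics/w12d.png',cv2.resize(w[110:440,230:410],None,fx=1.8,fy=1.8,interpolation=cv2.INTER_CUBIC))
E
```

```text
(no output)
```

View pics/w12d.png

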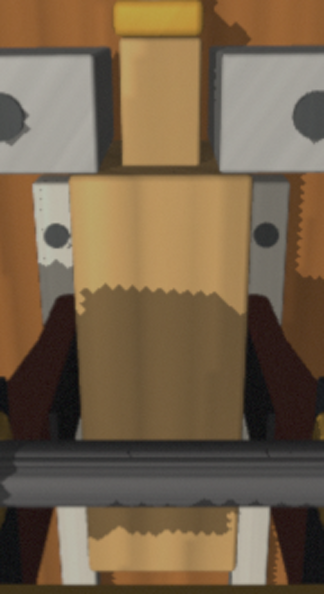

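View pics/w12.png

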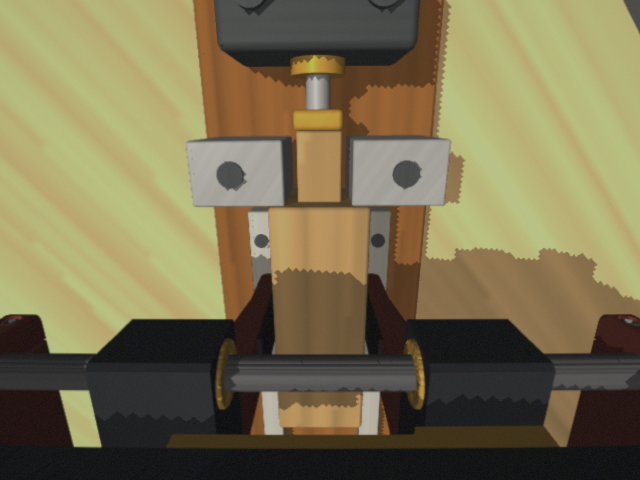

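```bash
python3 - <<'E'
from fitb import run
J=[((45,49,58),(10,437)),((45,13,58),(284,437)),((70,13,58),(276,240)),((45,-13,58),(489,437)),((45,-49,58),(763,434)),((70,-13,58),(488,238)),((70,-49,58),(777,240))]
N=[(0,(310,207)),(0,(456,207))]
B=[((55,20,44),(236,443)),((55,-20,44),(540,443)),((83,9,34),(321,213)),((83,-9,34),(454,213)),((-55,20,44),(269,1100)),((-55,-20,44),(514,1100))]
run(J,N,B)
E
```

```text
jig [0.58708267 0.1728946  0.87681543] [[-0.2, 0.7], [0.1, 0.3], [0.3, -0.4], [-1.6, 0.0], [-0.6, 0.8], [0.2, -0.1], [1.9, -1.1]]
plunger mm [20.4455184   0.09481552] [-1.   0.2  1.  -0.1]
block x,y,z,pitch,yaw [-0.0106 -0.0004  0.0145  0.0035 -0.0008] [[-0.6, -0.4], [0.7, -0.6], [-0.8, 0.7], [0.8, 0.4], [0.0, -0.2], [-0.1, 0.1]]
```

The fit puts the block at jig x = −10.6 mm and level, with the plunger back 20.4 mm, so it is home within measuring error. I'll check that it holds steady before handing in.

```bash
python3 - <<'E'
from plant import bot
import subprocess,numpy as np
a=.878026;ex=np.array([np.cos(a),np.sin(a)])
for i in range(10):
    f=bot.grab_frame('top');s=bot.read_state()
    print(round(s['t'],2),(s['ee_pos']*1e3).round(2),(s['ft_force'][:2]@ex).round(1),s['ft_force'][2].round(1),round(s['grip_width'],4),abs(s['joint_vel']).max().round(4))
import cv2;cv2.imwrite('pics/top13.png',f[:,:,::-1])
E
```

```text
14.7 [581.65 166.46  -2.52] -24.2 18.6 0.0404 0.0021
14.75 [581.67 166.49  -2.48] -24.8 20.0 0.0401 0.0015
14.8 [581.67 166.46  -2.5 ] -24.1 18.9 0.0401 0.0008
14.85 [581.69 166.46  -2.48] -24.5 18.6 0.0404 0.0018
14.9 [581.72 166.48  -2.48] -25.2 19.8 0.0399 0.0025
14.95 [581.69 166.44  -2.49] -24.0 19.5 0.0398 0.0014
15.0 [581.66 166.5   -2.49] -24.3 18.9 0.0395 0.0013
15.05 [581.67 166.5   -2.5 ] -25.1 18.3 0.0399 0.0015
15.1 [581.67 166.44  -2.5 ] -24.9 18.7 0.0399 0.0014
15.15 [581.67 166.5   -2.49] -24.9 19.5 0.04 0.0017
```

View pics/top13.png

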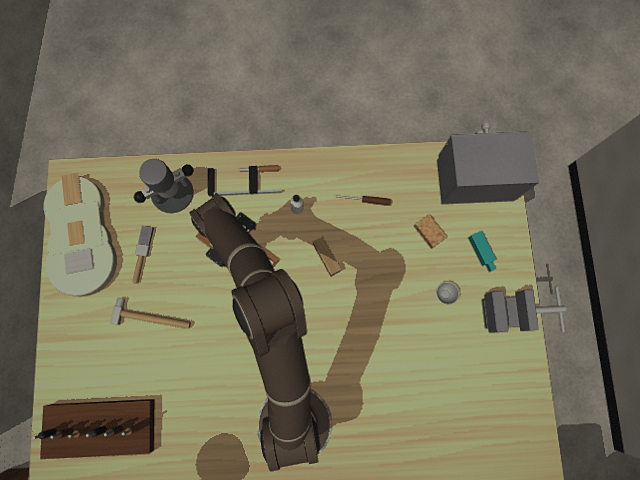

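It is steady at about 24.5 N of push, and the bystanders haven't moved: bottle (297,203), plain block (328,256), bowl (448,292). I'm handing in.

```bash
python3 -c "
from plant import bot
print(bot.close_job())"
```

```text
the job is handed in; nothing more can be done
None
```

The heel block is in the jig channel with its tongue driving the plunger back. I handed the job in at about 15 s with the arm still pressing the block against the stops; no verdict was reported.

**Last checks:**

| Check | Measured | Wanted |
|---|---|---|
| Block origin along jig x | −10.6 mm | −10 mm |
| Block sideways | −0.4 mm | within 7 mm |
| Underside height | 14.5 mm | 15 mm |
| Pitch / yaw | 0.004 / −0.001 rad | below 0.08 rad |
| Plunger travel | 20.4 mm | 17 mm or more |

- **Push:** it held steady at about 24.5 N for half a second before hand-in. After the 9 N spring and friction, I estimate 7–13 N bearing on the stops; I could not measure that directly.
- **Bystanders:** nothing else on the bench had moved, as far as the top camera shows.

**What disagreed:**
- **Missed first grasp:** the finger ends sit about 35 mm short of the reported TCP, so the first close went above the block without moving it. I measured the offset with the wrist camera, corrected for it, and the second grasp held at 40 mm.
- **Tool tilt:** the tool pitched about 0.04 rad nose-down while pushing and bore down on the block with roughly 19 N. The block turned slightly in the fingers and stayed flat.
- **Remaining gap:** the −10.6 mm figure would leave about 0.6 mm at the stops. That is within measuring error, and the plunger reading puts the block fully home.

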